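# Run one guarded test cycle on the lamp tester

## Robot

A 6-joint arm with a two-finger parallel gripper is mounted at the origin on the work surface. World frame = base frame: x ahead of the robot, y to its left, z up, the work surface at z = 0. Lengths are in m, angles in rad, forces in N, time in s.
With the tool pointing down it reaches from about 0.325 to 0.925 m from the base axis. Payload 3.1 kg.
Tool frame: the origin (TCP) lies at the very end of the fingers, on their centre line; the grasp point (between the pads) lies 19 mm behind it; z points along the fingers, y is the line along which they close (so a half turn about z gives the same grasp; the last joint's range is limited). The gripper opens to 85 mm and grips with 20 to 120 N. Pads are 22 mm wide; open, the fingers measure 114 mm over their backs; the gripper's body (76 mm by 85 mm) begins 54 mm behind the grasp point. The pads swing forward as they close: fully open they stand 13 mm farther back than shut.
Start: joints at [1.077, 0.217, 1.613, -0, 1.311, -0.112], TCP at [0.233, 0.58, 0.231] pointing down, gripper open.
Joint ranges: [-2.75, 2.75], [-0.78, 2.1], [0.31, 2.55], [-1.13, 4.27], [0.13, 2.63], [-2.58, 2.58]. Speed limits (rad/s): [2.79, 2.79, 3.14, 3.14, 3.14, 3.14].

## Interface

Orientations are given as a unit quaternion [x, y, z, w].
In Python, from cell import state, camera, camera_params, close_job gives the robot as it stands. The module is installed in compiled form; this text tells all that it offers.
- The arm moves only by the tool arm_command, never from a script. Its argument "deltas" is a list of rows, each an object with "xyz": the shift along the tool's x, y, z as a fraction of full scale, a list of three; "rotation": the turn, a rotation vector about the tool's x, y, z as a fraction of full scale, a list of three; "fingers": the closure, from 0 (fully open) to 1 (shut). In form: [{"xyz": [x, y, z], "rotation": [rx, ry, rz], "fingers": fingers}, ...]. A call has 1 to 12 rows; each row shifts and turns the commanded pose from where the row before left it, along the tool's axes as they then stand; what a row does not reach is not made up. Full scale, the value 1, is 0.05 m for a shift and 0.08 rad for a turn. A row lasts 1/8 s, in which the tool goes at most 62.5 mm and 10.7 degrees, less where a joint would pass 70% of its speed; a pose out of reach is approached as far as the arm can. A call with a number of a shift or a turn outside -1 to 1 is refused whole. A call with a gripper value outside its range is refused whole. The fingers move at their own pace and stop on an object; the grip force is fixed at half the most. Time passes only in rows, so rows that do not move let the fingers close. It gives the time, the measured TCP pose, the force, the opening and the grip force at its end, in the units of the state.
- state(): the state, without advancing time (a new reading comes with each control period).
- camera(name): name is "scene" or "top" or "wrist"; returns the picture (420x560x3 uint8, red, green, blue); there is no depth.
- camera_params(name): a dict with "K" (3x3 intrinsics, pixels), "pose" (4x4, takes a point from camera to world coordinates). Camera axes: x right, y up, looking along -z (the intrinsics and any distortion apply to the point x, -y, -z); pixel columns grow to the right and rows downward; lengths in m; the calibration is good to about 2 mm. The wrist camera is an equidistant fisheye: a pixel r from the principal point sees the ray r / f radians off the axis. A picture is of the moment at which its call begins: read the wrist's pose just before it. camera_params takes no time and is no camera call; for the wrist camera it gives the pose at the moment of the call.
- close_job(): hands the job in; it is judged then, once.
The state is a dict: "t": time; "q": joint angles; "qd": joint speeds; "joint_efforts": joint torques, N m; "tool_pos": TCP position; "tool_rot": TCP orientation; "wrist_force": force on the tool from outside, world axes, zero at the start; "moment": the same for the moment, N m; "opening": opening from 0.0 (shut) to 1.0 (fully open); "grasp_force": force on a finger pad.
Only numpy, scipy, OpenCV 4.12 (cv2) and the standard library are available. Lean on these libraries where they do the work, as an engineer would, in place of code of your own. Each camera call takes 0.05 s, during which the arm holds its last target. There are 200 camera calls.

## Task

Run one test cycle on the tester: slide its guard all the way down until it is shut, then push the START button (the one sunk inside the deep collar) fully down without forcing it, hold it down for a good second and let it come back up. Then raise the guard by its handle to the top, or within a finger's breadth of it, and leave it standing open. Do not press START while the guard is open, keep off the other button (STOP, the bare mushroom without a collar), and leave everything else on the bench where it is.

Things in the scene. Friction and masses are not known exactly. Their poses are not given: they have to be found in the camera images.
- chamber: grey steel test chamber, fixed to the bench, 210 x 240 mm in plan, roof top 155 mm above the bench, open at the back; origin at the centre of its underside, x points from the guard side to the back, z up. Its guard runs in two aluminium guide posts 112 mm left and right of the middle, 91 mm in front of the origin; the posts' tops are 210 mm above the bench
- guard (a joint): height of the sliding guard above shut, m: 0 = shut (down on its stop), 0.100 = top stop. Upright clear panel in an aluminium frame, 0.35 kg, sliding vertically. It stays where it is left: moving it takes about 5 N down or 12 N up
- guard_handle (a point): middle of the guard's handle, a level round steel bar of 12 mm diameter along the chamber's y axis, 110 mm long between its two uprights, 38 mm clear above the top of the guard frame (which is 10 mm thick in x), so fingers closing along the chamber's x axis can take it from above. 194 mm above the bench when the guard is shut. Orientation as the chamber
- start_rim (a point): centre of the mouth of START's collar: a round grey tube, inner diameter 70 mm, outer 84 mm, 58 mm long, standing square on the sloping top of the START box; mouth about 121 mm above the bench. The point's z axis points out along the tube, 0.42 rad (24 degrees) from vertical, leaning to the box's front; its y axis is level
- start (a joint): how far the START cap is pressed, m: 0 = up, 0.009 = fully down on a hard stop. Black flat disc, 56 mm diameter, inside the collar, moving along the tube's axis. How deep it sits differs from bench to bench and is not measured: its top is 6 to 28 mm below the rim when up. Spring: 3 N to start it, 8 N fully down, springs back by itself; the switch breaks above 45 N
- start_box: the START box, grey, 120 x 100 mm, fixed to the bench; origin at the centre of its underside, z up, x points to its back (the collar leans to its -x)
- stop_box: the STOP box, same size as the START box, fixed; origin at the centre of its underside, x to its back. On its sloping top, tilted alike, stands a bare black mushroom cap of 56 mm diameter without a collar, its top about 96 mm above the bench. The START and STOP boxes may be on either side of the chamber
- stop (a joint): how far the STOP cap is pressed, m: 0 = up, 0.006 = fully down; to be left alone
- unit: red open-topped lamp half 100 x 75 x 32 mm with a circuit board and cell, loose on the chamber's floor; origin at the centre of its underside; leave it
- lamp_a: arched red lamp housing standing loose, 50 x 75 x 99 mm; origin at the centre of its underside; leave it
- lamp_b: a second housing like lamp_a; leave it
- spare_tray: loose red open-topped lamp half like unit, on the bench in front; origin at the centre of its underside; leave it
- screwdriver: black-handled screwdriver, 150 mm, lying loose on the bench; leave it
- flux: white bottle, 48 mm diameter, 100 mm high, standing loose; origin at the centre of its underside; leave it
- spool: aluminium wire spool, 64 mm diameter, 50 mm high, standing loose; origin at the centre of its underside; leave it
Not all that is in view belongs to the job. Leave any green or turquoise look-alike of the start_box alone.

How it is judged:
By the outcome, as a careful person would: the job done as asked, in the order asked, and still so for the second after the job is handed in, with the robot touching nothing.
It also fails if it takes over 72 s, if anything falls off the work surface, if the arm or the gripper's body presses on something with over 40 N, if the wrist force passes 120 N, or if a joint passes its speed limit or range.

## Working session

There is one attempt and no reset: what is moved stays moved. The work goes in short steps, Python scripts to look and compute and a tool call to move; the robot and the scene stay as the last step left them, time stands still between calls to the robot, and variables do not carry over. Pictures are saved under pics/ and viewed, at most 10 in all, crops included, and the job is handed in when it is done.

Besides the shell and the picture viewer there is one more tool, called after "Request:" by a JSON object that holds its "method" and its "body", one argument or row to a line. arm_command: Moves the arm, as the interface text tells. Its arguments: {"type":"object","properties":{"deltas":{"type":"array","items":{"type":"object","properties":{"xyz":{"type":"array","items":{"type":"number"}},"rotation":{"type":"array","items":{"type":"number"}},"fingers":{"type":"number"}}}}},"required":["deltas"]}

```bash
mkdir -p pics; python3 - <<'E'
from cell import *
import cv2,numpy as np
np.set_printoptions(precision=4,suppress=True)
for n in ["scene","top"]:
    cv2.imwrite(f"pics/{n}0.png",camera(n)[:,:,::-1]); p=camera_params(n); print(n,p)
s=state();print(s)
E
```

```text
scene {'K': array([[409.3926,   0.    , 277.5219],
       [  0.    , 409.3926, 217.8279],
       [  0.    ,   0.    ,   1.    ]]), 'pose': array([[-0.0221, -0.5636,  0.8258,  1.5827],
       [ 0.9996,  0.    ,  0.0268,  0.1196],
       [-0.0151,  0.8261,  0.5634,  0.861 ],
       [ 0.    ,  0.    ,  0.    ,  1.    ]])}
top {'K': array([[469.1618,   0.    , 280.5555],
       [  0.    , 469.1618, 215.1871],
       [  0.    ,   0.    ,   1.    ]]), 'pose': array([[-0.0148,  0.9836, -0.18  ,  0.2639],
       [-0.9998, -0.0125,  0.0138,  0.1024],
       [ 0.0114,  0.1801,  0.9836,  1.5943],
       [ 0.    ,  0.    ,  0.    ,  1.    ]])}
{'t': 0.1, 'q': array([ 1.0768,  0.2177,  1.6148,  0.    ,  1.3113, -0.1122]), 'qd': array([-0.0004, -0.0029, -0.0039, -0.0012,  0.002 ,  0.0016]), 'joint_efforts': array([ -0.0018, -39.8077, -30.497 ,  -0.0003,   0.0043,   0.    ]), 'tool_pos': array([0.2325, 0.5793, 0.2301]), 'tool_rot': array([ 0.1897,  0.9818, -0.0011, -0.0003]), 'wrist_force': array([-0.1449, -0.6064, -0.4785]), 'moment': array([-0.0247,  0.0422, -0.0599]), 'grasp_force': 0.0, 'opening': 0.9976421034799925}
```

View pics/scene0.png

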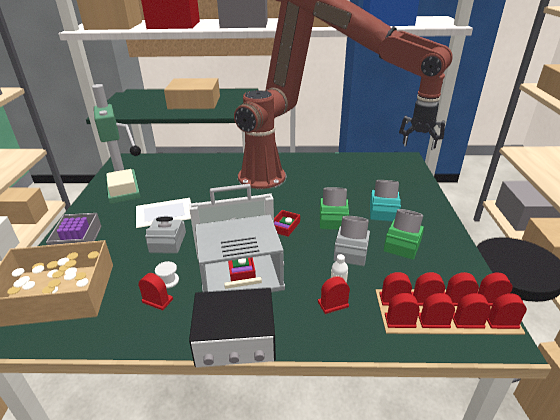

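View pics/top0.png

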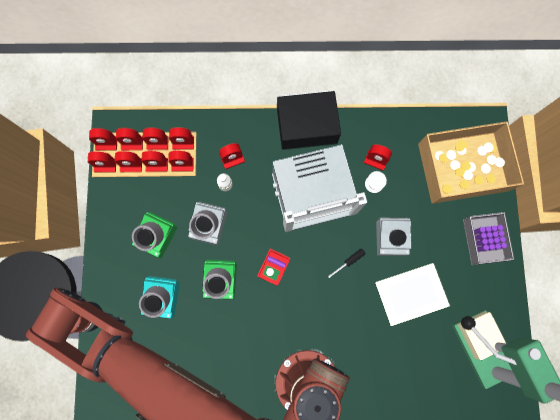

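The top view shows the chamber at about (318,187), with its guard and handle along the front edge around (322,215). There are four collared boxes: grey (207,223), green (152,234), green (219,280) and turquoise (157,298). The grey one is START by its colour, and the bare mushroom at (394,237) is STOP. I'll confirm this in an enlarged crop.

```bash
cat > h.py <<'E'
from cell import *
import cv2,numpy as np
from scipy.spatial.transform import Rotation as R
np.set_printoptions(precision=4,suppress=True)
def ray(n,u,v):
    p=camera_params(n);K,T=p["K"],p["pose"]
    d=T[:3,:3]@np.array([(u-K[0,2])/K[0,0],-(v-K[1,2])/K[1,1],-1]);return T[:3,3],d
def cast(n,u,v,z):
    o,d=ray(n,u,v);return o+d*(z-o[2])/d[2]
def proj(n,P):
    p=camera_params(n);K,T=p["K"],p["pose"];c=T[:3,:3].T@(np.array(P)-T[:3,3]);return K[0,0]*c[0]/-c[2]+K[0,2],K[1,1]*-c[1]/-c[2]+K[1,2]
def tri(a,b):
    (o,d),(p,e)=ray("scene",*a),ray("top",*b);d/=np.linalg.norm(d);e/=np.linalg.norm(e)
    t=np.linalg.lstsq(np.c_[d,-e],p-o,rcond=None)[0];A,B=o+d*t[0],p+e*t[1];return (A+B)/2,np.linalg.norm(A-B)
E
python3 - <<'E'
from h import *
t=cv2.imread("pics/top0.png");s=cv2.imread("pics/scene0.png")
def c(im,u,v,w,h,k):return cv2.resize(im[v:v+h,u:u+w],None,fx=k,fy=k,interpolation=cv2.INTER_CUBIC)
A=np.hstack([c(t,265,170,110,75,4),c(t,180,195,60,50,6)]) if 0 else None
o=np.zeros((600,800,3),np.uint8)
o[:300,:440]=c(t,265,160,110,75,4); o[:300,450:750]=c(t,182,198,50,50,6)
o[300:600,:440]=c(s,185,180,110,75,4); o[300:600,450:750]=c(s,328,208,50,50,6)
cv2.imwrite("pics/m1.png",o)
E
```

```text
(no output)
```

View pics/m1.png

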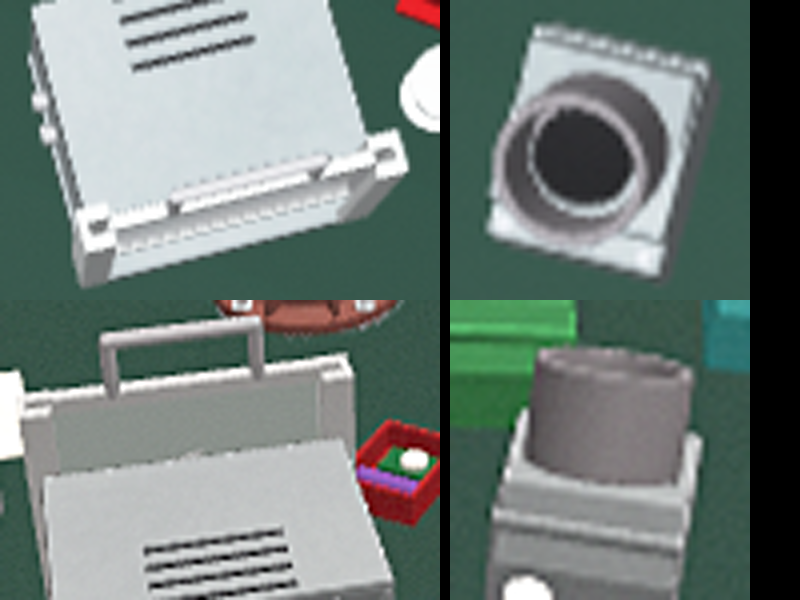

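The crop confirms START: a grey box whose deep grey collar holds a dark disc, mouth centre near top (202,226) and scene (355,219). The guard handle bar ends are at top (309,210) and (346,201), and scene (211,189) and (249,185), so the guard looks well raised.

```bash
python3 - <<'E'
from h import *
a,ea=tri((249.3,185.3),(309,210));b,eb=tri((211.5,189.3),(346,201));print(a,ea,b,eb,np.linalg.norm(a-b))
m=(a+b)/2;d=a-b;print("handle",m,"ydir yaw",np.degrees(np.arctan2(d[1],d[0]))-90)
p,q=cast("top",288.7,215.5,.21),cast("top",361.2,198.7,.21);print("posts",p,q,np.linalg.norm(p-q),"mid",(p+q)/2,np.degrees(np.arctan2(*(p-q)[[1,0]]))-90)
r,er=tri((355.2,219.2),(202.2,226.5));print("rim",r,er,cast("top",202.2,226.5,.121))
# box back edge / front corners in top crop
f=lambda x,y:(182+(x-450)/6,198+y/6)
for n,(x,y) in dict(BL=(538,30),BR=(712,68),FR=(660,272),FL=(490,235)).items(): print(n,cast("top",*f(x,y),.06))
# dark disc
t=cv2.imread("pics/top0.png");g=cv2.cvtColor(t,cv2.COLOR_BGR2GRAY)[198:248,182:232]
print(g[26,5:45],g[18:36,22])
E
```

```text
[0.523  0.0018 0.2554] 0.0023969553950856422 [ 0.5482 -0.1071  0.2566] 0.00201993267900599 0.11174759529126875
handle [ 0.5356 -0.0527  0.256 ] ydir yaw 12.986394235290362
posts [0.5159 0.0585 0.21  ] [ 0.5648 -0.1618  0.21  ] 0.22565859706678534 mid [ 0.5403 -0.0516  0.21  ] 12.506119225389384
rim [0.5007 0.3319 0.1175] 0.0011425751126406226 [0.5001 0.3308 0.121 ]
BL [0.5895 0.3599 0.06  ]
BR [0.5667 0.2632 0.06  ]
FR [0.4533 0.2909 0.06  ]
FL [0.475  0.3841 0.06  ]
[ 80  81 147 169  80  72  71  72 112  50  45  44  43  45  44  45  45  46
  45  44  45  45  44  45  44  96 169 110  72  71  70 154 215 201  91  85
  86  80  78  78] [117  54  48  47  47  47  46  45  46  44  44  44  43  44  44  62 151 200]
```

Request:
{"method": "arm_command", "body": {
  "deltas": [
    {"xyz": [0, 0, -0.17], "rotation": [0, 0, 1], "fingers": 1},
    {"xyz": [0, 0, -0.17], "rotation": [0, 0, 1], "fingers": 1},
    {"xyz": [0, 0, -0.17], "rotation": [0, 0, 1], "fingers": 1},
    {"xyz": [0, 0, -0.17], "rotation": [0, 0, 1], "fingers": 1},
    {"xyz": [0, 0, -0.17], "rotation": [0, 0, 1], "fingers": 1},
    {"xyz": [0, 0, -0.17], "rotation": [0, 0, 1], "fingers": 1},
    {"xyz": [0, 0, -0.17], "rotation": [0, 0, 1], "fingers": 1},
    {"xyz": [0, 0, -0.17], "rotation": [0, 0, 1], "fingers": 1},
    {"xyz": [0, 0, -0.17], "rotation": [0, 0, 1], "fingers": 1},
    {"xyz": [0, 0, -0.17], "rotation": [0, 0, 1], "fingers": 1},
    {"xyz": [0, 0, -0.17], "rotation": [0, 0, 1], "fingers": 1},
    {"xyz": [0, 0, -0.17], "rotation": [0, 0, 1], "fingers": 1}
  ]
}}

```text
t: 1.6
tool_pos: [0.2327, 0.5796, 0.3327]
tool_rot: [0.623, 0.782, -0.001, 0.0]
wrist_force: [0.5, 0.5, -0.7]
opening: -0.001
grasp_force: 0.0
```

Request:
{"method": "arm_command", "body": {
  "deltas": [
    {"xyz": [-0.7, 0.16, 0], "rotation": [0, 0, 0], "fingers": 1},
    {"xyz": [-0.7, 0.16, 0], "rotation": [0, 0, 0], "fingers": 1},
    {"xyz": [-0.7, 0.16, 0], "rotation": [0, 0, 0], "fingers": 1},
    {"xyz": [-0.7, 0.16, 0], "rotation": [0, 0, 0], "fingers": 1},
    {"xyz": [-0.7, 0.16, 0], "rotation": [0, 0, 0], "fingers": 1},
    {"xyz": [-0.7, 0.16, 0], "rotation": [0, 0, 0], "fingers": 1},
    {"xyz": [-0.7, 0.16, 0], "rotation": [0, 0, 0], "fingers": 1},
    {"xyz": [-0.7, 0.16, 0], "rotation": [0, 0, 0], "fingers": 1},
    {"xyz": [-0.7, 0.16, 0], "rotation": [0, 0, 0], "fingers": 1},
    {"xyz": [-0.7, 0.16, 0], "rotation": [0, 0, 0], "fingers": 1},
    {"xyz": [-0.7, 0.16, 0], "rotation": [0, 0, 0], "fingers": 1},
    {"xyz": [-0.7, 0.16, 0], "rotation": [0, 0, 0], "fingers": 1}
  ]
}}

```text
t: 3.1
tool_pos: [0.4217, 0.1916, 0.3328]
tool_rot: [0.622, 0.783, -0.0, -0.0]
wrist_force: [0.3, -0.2, -0.6]
opening: -0.001
grasp_force: 0.0
```

Request:
{"method": "arm_command", "body": {
  "deltas": [
    {"xyz": [-0.88, 0.19, 0], "rotation": [0, 0, 0], "fingers": 1},
    {"xyz": [-0.88, 0.19, 0], "rotation": [0, 0, 0], "fingers": 1},
    {"xyz": [-0.88, 0.19, 0], "rotation": [0, 0, 0], "fingers": 1},
    {"xyz": [-0.88, 0.19, 0], "rotation": [0, 0, 0], "fingers": 1},
    {"xyz": [-0.88, 0.19, 0], "rotation": [0, 0, 0], "fingers": 1},
    {"xyz": [-0.88, 0.19, 0], "rotation": [0, 0, 0], "fingers": 1},
    {"xyz": [0, 0, 0], "rotation": [0, 0, 0], "fingers": 1}
  ]
}}

```text
t: 3.98
tool_pos: [0.5375, -0.0539, 0.3322]
tool_rot: [0.623, 0.782, -0.001, -0.001]
wrist_force: [-0.6, -0.0, 1.0]
opening: 0.0
grasp_force: 0.0
```

```bash
python3 - <<'E'
from h import *
s=state();p=camera_params("wrist");im=camera("wrist");cv2.imwrite("pics/w1.png",im[:,:,::-1])
print(s["tool_pos"],s["wrist_force"],p);np.save("pics/w1.npy",p["pose"])
E
```

```text
[ 0.5375 -0.0539  0.3322] [-0.5629 -0.0489  0.9567] {'K': array([[325.1923,   0.    , 279.8769],
       [  0.    , 325.1923, 213.7094],
       [  0.    ,   0.    ,   1.    ]]), 'pose': array([[ 0.9746, -0.2148, -0.0637,  0.523 ],
       [ 0.2241,  0.9338,  0.2789,  0.0166],
       [-0.0005, -0.2861,  0.9582,  0.4741],
       [ 0.    ,  0.    ,  0.    ,  1.    ]])}
```

View pics/w1.png

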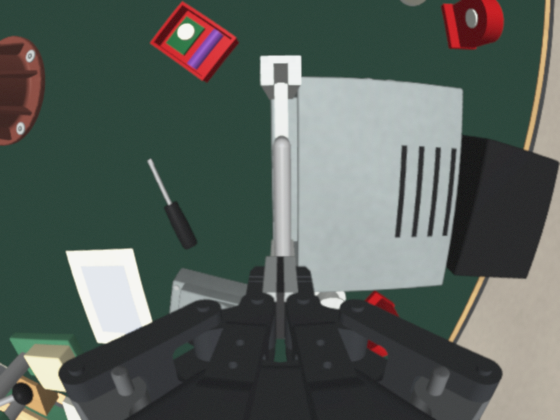

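The handle bar runs straight down the image at columns 274–291 (rows 140–255). It is parallel to the finger plane and 2–3 mm to +y of the closed fingers at column 280. I'll push the bar down with the closed fingers.

Request:
{"method": "arm_command", "body": {
  "deltas": [
    {"xyz": [0, 0.05, 0.3], "rotation": [0, 0, 0], "fingers": 1},
    {"xyz": [0, 0, 0.3], "rotation": [0, 0, 0], "fingers": 1},
    {"xyz": [0, 0, 0.3], "rotation": [0, 0, 0], "fingers": 1},
    {"xyz": [0, 0, 0.3], "rotation": [0, 0, 0], "fingers": 1},
    {"xyz": [0, 0, 0.15], "rotation": [0, 0, 0], "fingers": 1},
    {"xyz": [0, 0, 0.15], "rotation": [0, 0, 0], "fingers": 1},
    {"xyz": [0, 0, 0.15], "rotation": [0, 0, 0], "fingers": 1},
    {"xyz": [0, 0, 0.15], "rotation": [0, 0, 0], "fingers": 1},
    {"xyz": [0, 0, 0], "rotation": [0, 0, 0], "fingers": 1}
  ]
}}

```text
t: 5.15
tool_pos: [0.5398, -0.0509, 0.2426]
tool_rot: [0.622, 0.783, 0.0, 0.0]
wrist_force: [-0.6, 0.2, 0.2]
opening: 0.007
grasp_force: 0.0
```

Request:
{"method": "arm_command", "body": {
  "deltas": [
    {"xyz": [0, 0, 0.12], "rotation": [0, 0, 0], "fingers": 1},
    {"xyz": [0, 0, 0.12], "rotation": [0, 0, 0], "fingers": 1}
  ]
}}

```text
t: 5.4
tool_pos: [0.5402, -0.0511, 0.2317]
tool_rot: [0.622, 0.783, 0.0, 0.001]
wrist_force: [-0.8, 0.0, 4.4]
opening: -0.002
grasp_force: 2.0
```

```bash
python3 - <<'E'
from h import *
s=camera("scene")[:,:,::-1]
cv2.imwrite("pics/s1.png",cv2.resize(s[150:270,180:300],None,fx=5,fy=5));print(state()["wrist_force"],state()["tool_pos"])
E
```

```text
[ 1.9199 -0.0768  2.0267] [ 0.5401 -0.0511  0.2306]
```

View pics/s1.png

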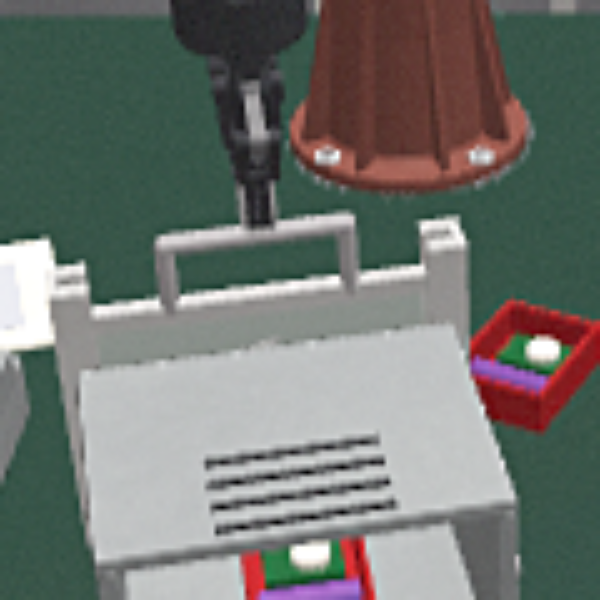

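The closed fingers sit on the bar (crop (258,225)) and the guard is going down with them, so I'll keep pushing.

Request:
{"method": "arm_command", "body": {
  "deltas": [
    {"xyz": [0, 0, 0.12], "rotation": [0, 0, 0], "fingers": 1},
    {"xyz": [0, 0, 0.12], "rotation": [0, 0, 0], "fingers": 1},
    {"xyz": [0, 0, 0.12], "rotation": [0, 0, 0], "fingers": 1},
    {"xyz": [0, 0, 0.1], "rotation": [0, 0, 0], "fingers": 1},
    {"xyz": [0, 0, 0.06], "rotation": [0, 0, 0], "fingers": 1},
    {"xyz": [0, 0, 0.05], "rotation": [0, 0, 0], "fingers": 1}
  ]
}}

```text
t: 6.2
tool_pos: [0.54, -0.051, 0.2029]
tool_rot: [0.622, 0.783, 0.0, 0.001]
wrist_force: [1.6, -1.7, 3.7]
opening: 0.003
grasp_force: 1.9
```

Request:
{"method": "arm_command", "body": {
  "deltas": [
    {"xyz": [0, 0, 0.04], "rotation": [0, 0, 0], "fingers": 1},
    {"xyz": [0, 0, 0], "rotation": [0, 0, 0], "fingers": 1}
  ]
}}

```text
t: 6.45
tool_pos: [0.5396, -0.0508, 0.2006]
tool_rot: [0.622, 0.783, 0.0, -0.0]
wrist_force: [1.9, -0.9, 2.6]
opening: 0.001
grasp_force: 1.5
```

Request:
{"method": "arm_command", "body": {
  "deltas": [
    {"xyz": [0, 0, 0.03], "rotation": [0, 0, 0], "fingers": 1},
    {"xyz": [0, 0, 0.03], "rotation": [0, 0, 0], "fingers": 1}
  ]
}}

```text
t: 6.7
tool_pos: [0.5397, -0.0508, 0.1998]
tool_rot: [0.622, 0.783, -0.0, 0.0]
wrist_force: [-3.2, -1.0, 15.2]
opening: 0.001
grasp_force: 7.5
```

Request:
{"method": "arm_command", "body": {
  "deltas": [
    {"xyz": [0, 0, 0.03], "rotation": [0, 0, 0], "fingers": 1},
    {"xyz": [0, 0, 0.0], "rotation": [0, 0, 0], "fingers": 1}
  ]
}}

```text
t: 6.95
tool_pos: [0.5398, -0.0508, 0.1997]
tool_rot: [0.622, 0.783, -0.0, 0.0]
wrist_force: [-4.3, -0.0, 16.6]
opening: -0.004
grasp_force: 8.1
```

The guard stopped hard at TCP z 0.1997, where the bar top is expected to be 0.200, with the force at about 16 N, so it is shut. Next I lift off and go over START.

Request:
{"method": "arm_command", "body": {
  "deltas": [
    {"xyz": [0, 0, -0.5], "rotation": [0, 0, 0], "fingers": 1},
    {"xyz": [0, 0, -0.8], "rotation": [0, 0, 0], "fingers": 1},
    {"xyz": [0, 0, -0.8], "rotation": [0, 0, 0], "fingers": 1}
  ]
}}

```text
t: 7.32
tool_pos: [0.5374, -0.05, 0.3]
tool_rot: [0.622, 0.783, -0.001, -0.003]
wrist_force: [1.0, -0.2, 0.4]
opening: -0.0
grasp_force: 0.0
```

Request:
{"method": "arm_command", "body": {
  "deltas": [
    {"xyz": [0.79, 0.05, 0], "rotation": [0, 0, 0], "fingers": 1},
    {"xyz": [0.79, 0.05, 0], "rotation": [0, 0, 0], "fingers": 1},
    {"xyz": [0.79, 0.05, 0], "rotation": [0, 0, 0], "fingers": 1},
    {"xyz": [0.79, 0.05, 0], "rotation": [0, 0, 0], "fingers": 1},
    {"xyz": [0.79, 0.05, 0], "rotation": [0, 0, 0], "fingers": 1},
    {"xyz": [0.79, 0.05, 0], "rotation": [0, 0, 0], "fingers": 1},
    {"xyz": [0.79, 0.05, 0], "rotation": [0, 0, 0], "fingers": 1},
    {"xyz": [0.79, 0.05, 0], "rotation": [0, 0, 0], "fingers": 1},
    {"xyz": [0.79, 0.05, 0], "rotation": [0, 0, 0], "fingers": 1},
    {"xyz": [0.79, 0.05, 0], "rotation": [0, 0, 0], "fingers": 1}
  ]
}}

```text
t: 8.57
tool_pos: [0.472, 0.3401, 0.2991]
tool_rot: [0.622, 0.783, -0.003, -0.001]
wrist_force: [0.5, -0.3, 0.6]
opening: -0.0
grasp_force: 0.0
```

Request:
{"method": "arm_command", "body": {
  "deltas": [
    {"xyz": [0, 0, 0], "rotation": [-0.782, -0.392, 0], "fingers": 1},
    {"xyz": [0, 0, 0], "rotation": [-0.782, -0.392, 0], "fingers": 1},
    {"xyz": [0, 0, 0], "rotation": [-0.782, -0.392, 0], "fingers": 1},
    {"xyz": [0, 0, 0], "rotation": [-0.782, -0.392, 0], "fingers": 1},
    {"xyz": [0, 0, 0], "rotation": [-0.782, -0.392, 0], "fingers": 1},
    {"xyz": [0, 0, 0], "rotation": [-0.782, -0.392, 0], "fingers": 1},
    {"xyz": [0, 0, 0], "rotation": [0, 0, 0], "fingers": 1}
  ]
}}

```text
t: 9.45
tool_pos: [0.4717, 0.3389, 0.2984]
tool_rot: [0.608, 0.767, 0.085, 0.188]
wrist_force: [0.5, -0.3, -0.3]
opening: 0.001
grasp_force: 0.0
```

```bash
python3 - <<'E'
from h import *
s=state();p=camera_params("wrist");im=camera("wrist");cv2.imwrite("pics/w2.png",im[:,:,::-1]);np.save("pics/w2.npy",p["pose"])
T=R.from_quat(s["tool_rot"]);print(s["tool_pos"],s["wrist_force"],T.as_matrix())
yaw=np.radians(-13.5);n=np.array([-np.sin(.42)*np.cos(yaw),-np.sin(.42)*np.sin(yaw),np.cos(.42)])
C=np.array([.5005,.331,.120]);print("n",n,"delta to rim, tool axes",T.inv().apply(C-s["tool_pos"]))
E
```

```text
[0.4717 0.3389 0.2984] [ 0.5282 -0.3013 -0.2517] [[-0.1913  0.9001  0.3913]
 [ 0.9639  0.2474 -0.0978]
 [-0.1849  0.3585 -0.915 ]]
n [-0.3965  0.0952  0.9131] delta to rim, tool axes [ 0.0199 -0.0399  0.1753]
```

View pics/w2.png

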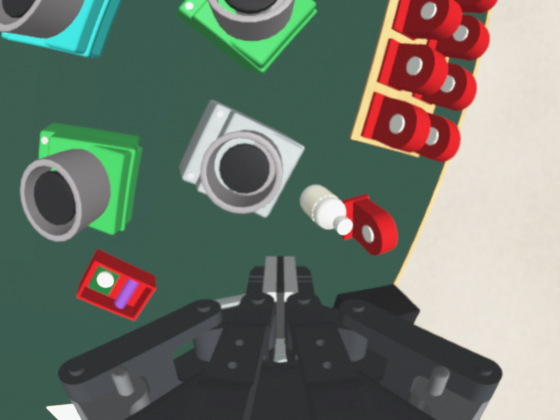

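The wrist view shows the grey START collar with its mouth centred near (243,172) and the dark disc at (246,167). The green look-alikes are at (68,195) and (250,5). I'll cross-check the rim centre.

```bash
python3 - <<'E'
from h import *
T=np.load("pics/w2.npy");K=camera_params("wrist")["K"];s=state()
def wray(u,v):
    x,y=(u-K[0,2])/K[0,0],(v-K[1,2])/K[1,1];r=np.hypot(x,y);d=np.array([np.sin(r)*x/r,-np.sin(r)*y/r,-np.cos(r)]);return T[:3,:3]@d
def lim(P,n): # cast to plane through P normal n
    return lambda u,v:(lambda d:T[:3,3]+d*(((P-T[:3,3])@n)/(d@n)))(wray(u,v))
n=np.array([-.3965,.0952,.9131]);C=np.array([.5005,.331,.12]);f=lim(C,n)
im=cv2.imread("pics/w2.png").astype(int)
pts=[f(*p) for p in [(201,172),(285,170),(243,130),(243,214)]]
print(pts,np.linalg.norm(pts[0]-pts[1]),np.linalg.norm(pts[2]-pts[3]));W=np.mean(pts,axis=0);print("rim wrist",W,"diff",W-C)
# dark disc centroid
g=im.max(2)[135:200,205:280];m=(g<60).astype(np.uint8);k,l,st,ce=cv2.connectedComponentsWithStats(m);i=1+st[1:,4].argmax();print(st[i],ce[i]+[205,135])
D=ce[i]+[205,135]
for dep in(.006,.017,.028): print(dep,lim(C-dep*n,n)(*D)-(C-dep*n))
R_=R.from_quat(s["tool_rot"]);print("to mean",R_.inv().apply((C+W)/2-s["tool_pos"]))
E
```

```text
[array([0.4663, 0.323 , 0.106 ]), array([0.5416, 0.3451, 0.1364]), array([0.4975, 0.3732, 0.1143]), array([0.512 , 0.2909, 0.1292])] 0.0841565389669929 0.08481430968112144
rim wrist [0.5044 0.333  0.1215] diff [0.0039 0.002  0.0015]
[ 16  22  34  35 349] [233.298  178.6734]
0.006 [-0.0039 -0.0082 -0.0009]
0.017 [-0.005  -0.0105 -0.0011]
0.028 [-0.0061 -0.0129 -0.0013]
to mean [ 0.0204 -0.0391  0.1756]
```

Request:
{"method": "arm_command", "body": {
  "deltas": [
    {"xyz": [0.21, -0.39, 0], "rotation": [0, 0, 0], "fingers": 1},
    {"xyz": [0.2, -0.39, 0.2], "rotation": [0, 0, 0], "fingers": 1},
    {"xyz": [0, 0, 0.6], "rotation": [0, 0, 0], "fingers": 1},
    {"xyz": [0, 0, 0.7], "rotation": [0, 0, 0], "fingers": 1},
    {"xyz": [0, 0, 0.7], "rotation": [0, 0, 0], "fingers": 1},
    {"xyz": [0, 0, 0.7], "rotation": [0, 0, 0], "fingers": 1},
    {"xyz": [0, 0, 0.4], "rotation": [0, 0, 0], "fingers": 1},
    {"xyz": [0, 0, 0.1], "rotation": [0, 0, 0], "fingers": 1},
    {"xyz": [0, 0, 0], "rotation": [0, 0, 0], "fingers": 1}
  ]
}}

```text
t: 10.62
tool_pos: [0.5031, 0.3338, 0.1287]
tool_rot: [0.608, 0.766, 0.088, 0.189]
wrist_force: [0.4, 0.2, 0.8]
opening: 0.001
grasp_force: 0.0
```

```bash
cat > d.py <<'E'
from h import *
s=state();n=np.array([-.3965,.0952,.9131]);C=np.array([.5024,.332,.1208])
print(s["t"],"above rim",(s["tool_pos"]-C)@n,"lateral",np.linalg.norm(np.cross(s["tool_pos"]-C,n)),"F",s["wrist_force"]@n,s["wrist_force"])
E
python3 d.py
```

```text
10.625 above rim 0.007076672830737596 lateral 0.003970424524277726 F 0.5555065690442428 [0.3984 0.2483 0.7555]
```

Request:
{"method": "arm_command", "body": {
  "deltas": [
    {"xyz": [0, 0, 0.06], "rotation": [0, 0, 0], "fingers": 1},
    {"xyz": [0, 0, 0.06], "rotation": [0, 0, 0], "fingers": 1},
    {"xyz": [0, 0, 0.06], "rotation": [0, 0, 0], "fingers": 1},
    {"xyz": [0, 0, 0.06], "rotation": [0, 0, 0], "fingers": 1},
    {"xyz": [0, 0, 0.04], "rotation": [0, 0, 0], "fingers": 1}
  ]
}}

```text
t: 11.25
tool_pos: [0.5082, 0.3321, 0.115]
tool_rot: [0.608, 0.766, 0.088, 0.189]
wrist_force: [-0.3, -1.1, 0.7]
opening: -0.002
grasp_force: 0.0
```

Request:
{"method": "arm_command", "body": {
  "deltas": [
    {"xyz": [0, 0, 0.05], "rotation": [0, 0, 0], "fingers": 1},
    {"xyz": [0, 0, 0.05], "rotation": [0, 0, 0], "fingers": 1}
  ]
}}

```text
t: 11.5
tool_pos: [0.5103, 0.3317, 0.1106]
tool_rot: [0.608, 0.766, 0.088, 0.189]
wrist_force: [-0.3, 0.5, -0.1]
opening: -0.001
grasp_force: 0.0
```

Request:
{"method": "arm_command", "body": {
  "deltas": [
    {"xyz": [0, 0, 0.05], "rotation": [0, 0, 0], "fingers": 1}
  ]
}}

```text
t: 11.62
tool_pos: [0.5113, 0.3315, 0.1083]
tool_rot: [0.608, 0.766, 0.088, 0.189]
wrist_force: [0.4, 0.7, 0.2]
opening: -0.0
grasp_force: 0.0
```

```bash
python3 d.py
```

```text
11.625 above rim -0.015002513074874583 lateral 0.003338716213773965 F 0.049721187382565625 [0.3985 0.672  0.1574]
```

Request:
{"method": "arm_command", "body": {
  "deltas": [
    {"xyz": [0, 0, 0.05], "rotation": [0, 0, 0], "fingers": 1},
    {"xyz": [0, 0, 0.05], "rotation": [0, 0, 0], "fingers": 1}
  ]
}}

```text
t: 11.88
tool_pos: [0.5133, 0.331, 0.1037]
tool_rot: [0.608, 0.766, 0.088, 0.189]
wrist_force: [0.4, 0.0, -0.1]
opening: 0.001
grasp_force: 0.0
```

Request:
{"method": "arm_command", "body": {
  "deltas": [
    {"xyz": [0, 0, 0.05], "rotation": [0, 0, 0], "fingers": 1},
    {"xyz": [0, 0, 0.03], "rotation": [0, 0, 0], "fingers": 1}
  ]
}}

```text
t: 12.12
tool_pos: [0.5148, 0.3306, 0.1]
tool_rot: [0.608, 0.766, 0.088, 0.189]
wrist_force: [-0.6, -0.1, 0.4]
opening: 0.0
grasp_force: 0.0
```

```bash
python3 d.py
```

```text
12.125 above rim -0.02400087257900736 lateral 0.003218124405854 F 0.5774689315664341 [-0.6477 -0.0651  0.3579]
```

Request:
{"method": "arm_command", "body": {
  "deltas": [
    {"xyz": [0, 0, 0.04], "rotation": [0, 0, 0], "fingers": 1},
    {"xyz": [0, 0, 0.04], "rotation": [0, 0, 0], "fingers": 1}
  ]
}}

```text
t: 12.38
tool_pos: [0.5164, 0.3303, 0.0968]
tool_rot: [0.608, 0.766, 0.088, 0.189]
wrist_force: [-2.3, -0.1, 2.3]
opening: -0.0
grasp_force: 1.8
```

Request:
{"method": "arm_command", "body": {
  "deltas": [
    {"xyz": [0, 0, 0.04], "rotation": [0, 0, 0], "fingers": 1},
    {"xyz": [0, 0, 0.02], "rotation": [0, 0, 0], "fingers": 1}
  ]
}}

```text
t: 12.62
tool_pos: [0.5175, 0.33, 0.0941]
tool_rot: [0.608, 0.766, 0.088, 0.189]
wrist_force: [-3.5, -0.4, 4.7]
opening: -0.002
grasp_force: 2.6
```

```bash
python3 d.py
```

```text
12.625 above rim -0.030581816050860442 lateral 0.0033864081764448653 F 5.621696635878434 [-3.4737 -0.4174  4.6918]
```

Request:
{"method": "arm_command", "body": {
  "deltas": [
    {"xyz": [0, 0, 0.04], "rotation": [0, 0, 0], "fingers": 1},
    {"xyz": [0, 0, 0.03], "rotation": [0, 0, 0], "fingers": 1}
  ]
}}

```text
t: 12.88
tool_pos: [0.519, 0.3297, 0.0909]
tool_rot: [0.608, 0.766, 0.088, 0.189]
wrist_force: [-4.0, -1.0, 6.0]
opening: 0.003
grasp_force: 3.5
```

Request:
{"method": "arm_command", "body": {
  "deltas": [
    {"xyz": [0, 0, 0.02], "rotation": [0, 0, 0], "fingers": 1}
  ]
}}

```text
t: 13.0
tool_pos: [0.5194, 0.3296, 0.0901]
tool_rot: [0.608, 0.766, 0.088, 0.189]
wrist_force: [-4.8, -0.1, 6.9]
opening: -0.0
grasp_force: 3.8
```

```bash
python3 d.py
```

```text
13.0 above rim -0.0350086385254523 lateral 0.003459222810768099 F 8.196684122477068 [-4.8439 -0.0848  6.8822]
```

Request:
{"method": "arm_command", "body": {
  "deltas": [
    {"xyz": [0, 0, 0.02], "rotation": [0, 0, 0], "fingers": 1}
  ]
}}

```text
t: 13.12
tool_pos: [0.5196, 0.3296, 0.0897]
tool_rot: [0.608, 0.766, 0.088, 0.189]
wrist_force: [-10.3, -1.2, 14.1]
opening: 0.003
grasp_force: 8.4
```

Request:
{"method": "arm_command", "body": {
  "deltas": [
    {"xyz": [0, 0, 0.02], "rotation": [0, 0, 0], "fingers": 1}
  ]
}}

```text
t: 13.25
tool_pos: [0.5197, 0.3296, 0.0896]
tool_rot: [0.608, 0.766, 0.087, 0.189]
wrist_force: [-15.4, -2.1, 20.2]
opening: 0.001
grasp_force: 11.9
```

```bash
python3 d.py
```

```text
13.25 above rim -0.035566550603487915 lateral 0.003642177059162575 F 24.323117395560633 [-15.4238  -2.121   20.1615]
```

The cap is on its hard stop: the force jumped from 8 to 24 N with no travel. I'll ease slightly, hold for about 1.4 s, then retract.

Request:
{"method": "arm_command", "body": {
  "deltas": [
    {"xyz": [0, 0, -0.01], "rotation": [0, 0, 0], "fingers": 1},
    {"xyz": [0, 0, 0], "rotation": [0, 0, 0], "fingers": 1},
    {"xyz": [0, 0, 0], "rotation": [0, 0, 0], "fingers": 1},
    {"xyz": [0, 0, 0], "rotation": [0, 0, 0], "fingers": 1},
    {"xyz": [0, 0, 0], "rotation": [0, 0, 0], "fingers": 1},
    {"xyz": [0, 0, 0], "rotation": [0, 0, 0], "fingers": 1},
    {"xyz": [0, 0, 0], "rotation": [0, 0, 0], "fingers": 1},
    {"xyz": [0, 0, 0], "rotation": [0, 0, 0], "fingers": 1},
    {"xyz": [0, 0, 0], "rotation": [0, 0, 0], "fingers": 1},
    {"xyz": [0, 0, 0], "rotation": [0, 0, 0], "fingers": 1},
    {"xyz": [0, 0, 0], "rotation": [0, 0, 0], "fingers": 1},
    {"xyz": [0, 0, 0], "rotation": [0, 0, 0], "fingers": 1}
  ]
}}

```text
t: 14.75
tool_pos: [0.5196, 0.3296, 0.0897]
tool_rot: [0.608, 0.766, 0.088, 0.189]
wrist_force: [-9.2, -1.5, 12.3]
opening: -0.002
grasp_force: 7.5
```

Request:
{"method": "arm_command", "body": {
  "deltas": [
    {"xyz": [0, 0, -0.2], "rotation": [0, 0, 0], "fingers": 1},
    {"xyz": [0, 0, -0.3], "rotation": [0, 0, 0], "fingers": 1},
    {"xyz": [0, 0, -0.5], "rotation": [0, 0, 0], "fingers": 1},
    {"xyz": [0, 0, -0.8], "rotation": [0, 0, 0], "fingers": 1},
    {"xyz": [0, 0, -0.8], "rotation": [0, 0, 0], "fingers": 1},
    {"xyz": [0, 0, -0.8], "rotation": [0, 0, 0], "fingers": 1},
    {"xyz": [0, 0, -0.8], "rotation": [0, 0, 0], "fingers": 1},
    {"xyz": [0, 0, -0.4], "rotation": [0, 0, 0], "fingers": 1}
  ]
}}

```text
t: 15.75
tool_pos: [0.4288, 0.3523, 0.3016]
tool_rot: [0.608, 0.766, 0.09, 0.189]
wrist_force: [0.7, -0.5, -0.3]
opening: -0.001
grasp_force: 0.0
```

Request:
{"method": "arm_command", "body": {
  "deltas": [
    {"xyz": [0, 0, 0], "rotation": [0.782, 0.392, 0], "fingers": 1},
    {"xyz": [0, 0, 0], "rotation": [0.782, 0.392, 0], "fingers": 1},
    {"xyz": [0, 0, 0], "rotation": [0.782, 0.392, 0], "fingers": 1},
    {"xyz": [0, 0, 0], "rotation": [0.782, 0.392, 0], "fingers": 1},
    {"xyz": [0, 0, 0], "rotation": [0.782, 0.392, 0], "fingers": 1},
    {"xyz": [0, 0, 0], "rotation": [0.782, 0.392, 0], "fingers": 1},
    {"xyz": [0, 0, 0], "rotation": [0, 0, 0], "fingers": 1}
  ]
}}

```text
t: 16.62
tool_pos: [0.4297, 0.3509, 0.2982]
tool_rot: [0.622, 0.783, 0.0, 0.0]
wrist_force: [-0.1, 0.2, 0.0]
opening: -0.001
grasp_force: 0.0
```

```bash
python3 - <<'E'
from h import *
s=state();T=R.from_quat(s["tool_rot"]);print(s["tool_pos"],T.as_matrix(),T.inv().apply(np.array([.540,-.051,s["tool_pos"][2]])-s["tool_pos"]))
E
```

```text
[0.4297 0.3509 0.2982] [[-0.2255  0.9742  0.0005]
 [ 0.9742  0.2255 -0.0002]
 [-0.0004  0.0005 -1.    ]] [-0.4164  0.0169  0.0002]
```

Request:
{"method": "arm_command", "body": {
  "deltas": [
    {"xyz": [-0.83, 0.034, 0], "rotation": [0, 0, 0], "fingers": 1},
    {"xyz": [-0.83, 0.034, 0], "rotation": [0, 0, 0], "fingers": 1},
    {"xyz": [-0.83, 0.034, 0], "rotation": [0, 0, 0], "fingers": 1},
    {"xyz": [-0.83, 0.034, 0], "rotation": [0, 0, 0], "fingers": 1},
    {"xyz": [-0.83, 0.034, 0], "rotation": [0, 0, 0], "fingers": 1},
    {"xyz": [-0.83, 0.034, 0], "rotation": [0, 0, 0], "fingers": 0},
    {"xyz": [-0.83, 0.034, 0], "rotation": [0, 0, 0], "fingers": 0},
    {"xyz": [-0.83, 0.034, 0], "rotation": [0, 0, 0], "fingers": 0},
    {"xyz": [-0.83, 0.034, 0], "rotation": [0, 0, 0], "fingers": 0},
    {"xyz": [-0.83, 0.034, 0], "rotation": [0, 0, 0], "fingers": 0},
    {"xyz": [0, 0, 0], "rotation": [0, 0, 0], "fingers": 0},
    {"xyz": [0, 0, 0], "rotation": [0, 0, 0], "fingers": 0}
  ]
}}

```text
t: 18.12
tool_pos: [0.5391, -0.0482, 0.2982]
tool_rot: [0.622, 0.783, 0.0, -0.0]
wrist_force: [-0.2, 0.2, 0.2]
opening: 1.002
grasp_force: 0.0
```

```bash
python3 - <<'E'
from h import *
s=state();p=camera_params("wrist");im=camera("wrist");cv2.imwrite("pics/w3.png",im[:,:,::-1]);np.save("pics/w3.npy",p["pose"])
print(s["tool_pos"],s["opening"],p["pose"])
E
```

```text
[ 0.5391 -0.0482  0.2982] 1.0021962226941528 [[ 0.9736 -0.2183 -0.0662  0.5241]
 [ 0.2281  0.9331  0.2781  0.0221]
 [ 0.0011 -0.2858  0.9583  0.4401]
 [ 0.      0.      0.      1.    ]]
```

View pics/w3.png

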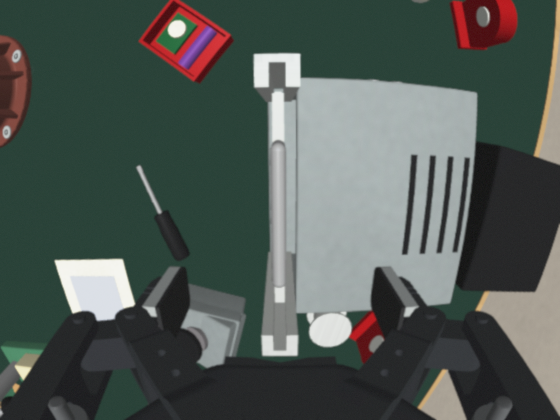

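The bar is level in the view at column 278 (rows 143–290), midway between the open pads with inner edges at 187 and 375. The guard is still down, so I descend and grasp.

Request:
{"method": "arm_command", "body": {
  "deltas": [
    {"xyz": [0, 0, 0.5], "rotation": [0, 0, 0], "fingers": 0},
    {"xyz": [0, 0, 0.6], "rotation": [0, 0, 0], "fingers": 0},
    {"xyz": [0, 0, 0.6], "rotation": [0, 0, 0], "fingers": 0},
    {"xyz": [0, 0, 0.42], "rotation": [0, 0, 0], "fingers": 0},
    {"xyz": [0, 0, 0.3], "rotation": [0, 0, 0], "fingers": 0},
    {"xyz": [0, 0, 0], "rotation": [0, 0, 0], "fingers": 0}
  ]
}}

```text
t: 18.92
tool_pos: [0.5385, -0.0479, 0.1762]
tool_rot: [0.621, 0.784, -0.001, -0.001]
wrist_force: [0.5, -0.7, 0.2]
opening: 0.999
grasp_force: 0.0
```

Request:
{"method": "arm_command", "body": {
  "deltas": [
    {"xyz": [0, 0, 0], "rotation": [0, 0, 0], "fingers": 0.6},
    {"xyz": [0, 0, 0], "rotation": [0, 0, 0], "fingers": 0.7},
    {"xyz": [0, 0, 0], "rotation": [0, 0, 0], "fingers": 0.8},
    {"xyz": [0, 0, 0], "rotation": [0, 0, 0], "fingers": 0.85},
    {"xyz": [0, 0, 0], "rotation": [0, 0, 0], "fingers": 0.9},
    {"xyz": [0, 0, 0], "rotation": [0, 0, 0], "fingers": 1},
    {"xyz": [0, 0, 0], "rotation": [0, 0, 0], "fingers": 1},
    {"xyz": [0, 0, 0], "rotation": [0, 0, 0], "fingers": 1}
  ]
}}

```text
t: 19.92
tool_pos: [0.538, -0.0495, 0.178]
tool_rot: [0.621, 0.783, -0.002, -0.001]
wrist_force: [-5.3, -1.4, 4.8]
opening: 0.117
grasp_force: 58.5
```

Request:
{"method": "arm_command", "body": {
  "deltas": [
    {"xyz": [0, 0, -0.1], "rotation": [0, 0, 0], "fingers": 1},
    {"xyz": [0, 0, -0.2], "rotation": [0, 0, 0], "fingers": 1},
    {"xyz": [0, 0, -0.2], "rotation": [0, 0, 0], "fingers": 1},
    {"xyz": [0, 0, -0.2], "rotation": [0, 0, 0], "fingers": 1}
  ]
}}

```text
t: 20.42
tool_pos: [0.538, -0.0495, 0.2114]
tool_rot: [0.622, 0.783, -0.002, -0.001]
wrist_force: [-1.1, -4.5, -12.4]
opening: 0.115
grasp_force: 58.4
```

Request:
{"method": "arm_command", "body": {
  "deltas": [
    {"xyz": [0, 0, -0.2], "rotation": [0, 0, 0], "fingers": 1},
    {"xyz": [0, 0, -0.2], "rotation": [0, 0, 0], "fingers": 1},
    {"xyz": [0, 0, -0.2], "rotation": [0, 0, 0], "fingers": 1},
    {"xyz": [0, 0, -0.2], "rotation": [0, 0, 0], "fingers": 1},
    {"xyz": [0, 0, -0.2], "rotation": [0, 0, 0], "fingers": 1},
    {"xyz": [0, 0, -0.1], "rotation": [0, 0, 0], "fingers": 1},
    {"xyz": [0, 0, -0.05], "rotation": [0, 0, 0], "fingers": 1},
    {"xyz": [0, 0, 0], "rotation": [0, 0, 0], "fingers": 1}
  ]
}}

```text
t: 21.42
tool_pos: [0.538, -0.0495, 0.2698]
tool_rot: [0.622, 0.783, -0.002, -0.001]
wrist_force: [-2.4, -4.9, -10.0]
opening: 0.116
grasp_force: 58.6
```

Request:
{"method": "arm_command", "body": {
  "deltas": [
    {"xyz": [0, 0, -0.06], "rotation": [0, 0, 0], "fingers": 1},
    {"xyz": [0, 0, -0.05], "rotation": [0, 0, 0], "fingers": 1},
    {"xyz": [0, 0, 0], "rotation": [0, 0, 0], "fingers": 1}
  ]
}}

```text
t: 21.8
tool_pos: [0.538, -0.0495, 0.2751]
tool_rot: [0.622, 0.783, -0.002, -0.001]
wrist_force: [-1.0, -3.9, -10.7]
opening: 0.115
grasp_force: 58.6
```

Request:
{"method": "arm_command", "body": {
  "deltas": [
    {"xyz": [0, 0, -0.03], "rotation": [0, 0, 0], "fingers": 1},
    {"xyz": [0, 0, 0], "rotation": [0, 0, 0], "fingers": 1}
  ]
}}

```text
t: 22.05
tool_pos: [0.538, -0.0494, 0.2764]
tool_rot: [0.622, 0.783, -0.002, -0.001]
wrist_force: [-2.1, -4.7, -11.3]
opening: 0.116
grasp_force: 58.6
```

The guard is about 98 mm up. I'll release and withdraw upward.

Request:
{"method": "arm_command", "body": {
  "deltas": [
    {"xyz": [0, 0, 0], "rotation": [0, 0, 0], "fingers": 0.7},
    {"xyz": [0, 0, 0], "rotation": [0, 0, 0], "fingers": 0.4},
    {"xyz": [0, 0, 0], "rotation": [0, 0, 0], "fingers": 0},
    {"xyz": [0, 0, 0], "rotation": [0, 0, 0], "fingers": 0},
    {"xyz": [0, 0, 0], "rotation": [0, 0, 0], "fingers": 0},
    {"xyz": [0, 0, -0.2], "rotation": [0, 0, 0], "fingers": 0},
    {"xyz": [0, 0, -0.5], "rotation": [0, 0, 0], "fingers": 0},
    {"xyz": [0, 0, -0.6], "rotation": [0, 0, 0], "fingers": 0},
    {"xyz": [0, 0, -0.6], "rotation": [0, 0, 0], "fingers": 0},
    {"xyz": [0, 0, -0.3], "rotation": [0, 0, 0], "fingers": 0},
    {"xyz": [0, 0, 0], "rotation": [0, 0, 0], "fingers": 0}
  ]
}}

```text
t: 23.42
tool_pos: [0.5401, -0.0491, 0.3884]
tool_rot: [0.622, 0.783, 0.001, 0.001]
wrist_force: [0.1, -0.3, -1.0]
opening: 1.002
grasp_force: 0.0
```

```bash
python3 - <<'E'
from h import *
cv2.imwrite("pics/s9.png",camera("scene")[:,:,::-1]);print(state()["t"])
E
```

```text
23.475
```

View pics/s9.png

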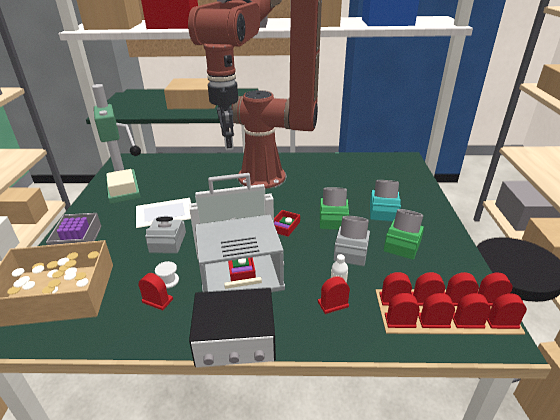

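The guard stands high, with its handle at (230,180). The gripper is clear and everything else is where it was.

```bash
python3 -c "from cell import *;print(close_job())"
```

```text
the job is handed in; nothing more can be done
None
```

The test cycle is run and handed in: guard shut, START held fully down for about 1.4 s and released, and the guard left open about 98 mm up, with nothing else touched; the hand-in returned no verdict.

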